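# Put the serving tools away in their cradle

## Robot

A 6-joint arm with a two-finger parallel gripper is mounted at the origin on a cart in front of the work surface, level with it; the furniture and walls round the work are solid. World frame = base frame: x ahead of the robot, y to its left, z up, the work surface at z = 0. Lengths are in m, angles in rad, forces in N, time in s.
With the tool pointing down it reaches from about 0.35 to 0.775 m from the base axis. Payload 5.5 kg.
Tool frame: the origin (TCP) lies at the very end of the fingers, on their centre line; the grasp point (between the pads) lies robot.grip_depth behind it (robot.grip_depth is the distance from the TCP to the grasp point, in m); z points along the fingers, y is the line along which they close (so a half turn about z gives the same grasp; the last joint's range is limited). The gripper opens to 85 mm and grips with 20 to 120 N. Pads are 22 mm wide; open, the fingers measure 114 mm over their backs; the gripper's body (76 mm by 85 mm) begins 54 mm behind the grasp point. The pads swing forward as they close: fully open they stand 13 mm farther back than shut.
Start: joints at [-1.241, 0.313, 0.046, 1.304, 0, 1.431], TCP at [0.26, -0.513, 0.231] pointing down, gripper open.
Joint ranges: [-2.76, 2.76], [-0.86, 1.69], [-1.03, 1.26], [-2.2, 2.34], [-1.47, 1.5], [-3.14, 3.14]. Speed limits (rad/s): [2.57, 2.57, 3.14, 3.14, 3.14, 3.14].

## Interface

Orientations are given as a 3x3 rotation matrix whose columns are the frame's x, y, z axes.
In Python, from workcell import readout, imaging, robot gives the robot as it stands.
- The arm moves only by the shell command python3 -m crank 'ROWS' [OPENING] [FORCE]. ROWS is JSON, a list of rows, each a list of 2 entries, a list of its own where there are three numbers: the shift along the tool's x, y, z in cm, then the turn, a rotation vector about the tool's x, y, z in rad. In form: [[[tx, ty, tz], [wx, wy, wz]], ...]. A call has 1 to 5 rows; each row shifts and turns the commanded pose from where the row before left it, along the tool's axes as they then stand; what a row does not reach is not made up. A row lasts 1/8 s, in which the tool goes at most 62.5 mm and 10.7 degrees, less where a joint would pass 70% of its speed; a pose out of reach is approached as far as the arm can. A call is refused whole if a number of a shift passes 6.25 or a number of a turn 0.188, either way. A call with a gripper value outside its range is refused whole. OPENING is the closure, from 0 (fully open) to 1 (shut), set as the call begins (- or left out, the last holds). The fingers move at their own pace and stop on an object; FORCE is the grip in N (left out, the last holds). Time passes only in rows, so rows that do not move let the fingers close. It gives the time, the measured TCP pose, the force, the opening and the grip force at its end, in the units of the state.
- readout.sense(): the state, without advancing time (a new reading comes with each control period).
- imaging.capture(name): name is "side" or "top"; returns a dict with "img" (384x512x3 uint8, blue, green, red), "range_z" (384x512 float32, m along the optical axis (not along the pixel's ray), 0 where there is no reading), "vfov" (degrees; the focal length in pixels is half the picture's height over the tangent of half this angle, whatever the lens; pixels are square), "cx", "cy" (the principal point, pixels), "cam_to_world" (4x4, takes a point from camera to world coordinates). Camera axes: x right, y down, z forward; pixel columns grow to the right and rows downward; lengths in m; the calibration is good to about 2 mm. A picture is of the moment at which its call begins.
- robot.job_done(): hands the job in; it is judged then, once.
The state is a dict: "time_s": time; "joint_positions": joint angles; "joint_vel": joint speeds; "joint_torque": joint torques, N m; "position": TCP position; "eef_rot": TCP orientation; "contact_force": force on the tool from outside, world axes, zero at the start; "torque": the same for the moment, N m; "finger_gap": finger opening in m; "finger_force": force on a finger pad.
Only numpy, scipy, OpenCV 4.12 (cv2) and the standard library are available. Lean on these libraries where they do the work, as an engineer would, in place of code of your own. Each camera call takes 0.05 s, during which the arm holds its last target. There are 200 camera calls.

## Task

Put the three black-handled steel serving tools away in the wooden rack, each in the bay its head fits: the slotted turner in the widest, the round serving spoon in the middle one, the slim spreader in the narrowest. Each tool must lie level and fully down, its head in the pocket and its handle in the notch at the front. One tool has been left lying across the top of the rack, in the way; leave the other things on the worktop standing where they are.

Things in the scene. Friction and masses are not known exactly. Their poses are not given: they have to be found in the camera images.
- rack: Fixed wooden rack, 192 mm wide, walls 44 mm high; faces the robot within 10 degrees. Origin on the worktop, mid-width; x points away from the robot along the bays, y left, z up. Front bar (x -42 to -30 mm) with 25 mm notches for handles, second bar (x 51 to 69) with 16 mm notches for necks, open between them to the 8 mm base (room for fingers); head pockets behind; all floors at z 28.
- bay_wide (a point): Rack point with the rack's axes: a seated tool's origin lies here, its x along this x, 16 mm below the walls' top. The turner's bay, left, at rack (0, 54, 28) mm; its pocket is 72 mm wide, x 69 to 161.
- bay_middle (a point): Rack point with the rack's axes: a seated tool's origin lies here, its x along this x, 16 mm below the walls' top. The spoon's bay, middle, at rack (0, -16, 28) mm; its pocket is 56 mm wide, x 69 to 131.
- bay_narrow (a point): Rack point with the rack's axes: a seated tool's origin lies here, its x along this x, 16 mm below the walls' top. The spreader's bay, right, at rack (0, -70, 28) mm; its pocket is 40 mm wide, x 69 to 141.
- turner: Slotted turner lying on the worktop on one side of the rack (either side). Handle 110x20x16 mm (x -65 to 45), neck 10 mm wide (x 45 to 75, z 5 to 11), then the head. Origin on the underside below the grip point; x points to the head, z up; handle and head undersides lie at z = 0. Head: flat steel plate 80 x 66 x 4 mm (x 75 to 155).
- spoon: Serving spoon lying on the worktop on the other side of the rack. Handle 110x20x16 mm (x -65 to 45), neck 10 mm wide (x 45 to 75, z 5 to 11), then the head. Origin on the underside below the grip point; x points to the head, z up; handle and head undersides lie at z = 0. Head: round bowl 50 mm across, 14 mm high (x 75 to 125).
- spreader: Slim spreader, left lying askew across the top of the rack, its underside at z 44 mm. Handle 110x20x16 mm (x -65 to 45), neck 10 mm wide (x 45 to 75, z 5 to 11), then the head. Origin on the underside below the grip point; x points to the head, z up; handle and head undersides lie at z = 0. Head: flat blade 60 x 32 x 4 mm with a round end (x 75 to 135).
- turner_tip (a point): point at the free end of the head, 5 mm above the tool's underside, on its centre line, 155 mm from the origin.
- spoon_tip (a point): point at the free end of the head, 5 mm above the tool's underside, on its centre line, 125 mm from the origin.
- spreader_tip (a point): point at the free end of the head, 5 mm above the tool's underside, on its centre line, 135 mm from the origin.
- spice_jar: Bystander: spice jar with a green cap, 46 mm across and 106 mm tall, near the rack's left side; origin at the centre of its underside
- tin: Bystander: round food tin, 75 mm across and 58 mm tall, near the rack's right side; origin at the centre of its underside
- small_mug: Bystander: small white cup with a handle, 62x89x52 mm, far left; origin at the centre of its underside
- apple: Bystander: red apple, 75 mm across, 72 mm tall, far right; origin at the centre of its underside

How it is judged:
By the outcome, as a careful person would: the job done as asked, in the order asked, and still so for the second after the job is handed in, with the robot touching nothing.
It also fails if it takes over 69 s, if anything falls off the work surface, if the arm or the gripper's body presses on something with over 40 N, if the wrist force passes 120 N, or if a joint passes its speed limit or range.

## Working session

There is one attempt and no reset: what is moved stays moved. The work goes in short steps, Python scripts to look and compute and a shell command to move; the robot and the scene stay as the last step left them, time stands still between calls to the robot, and variables do not carry over. Pictures are saved under pics/ and viewed, at most 10 in all, crops included, and the job is handed in when it is done.

```bash
ls; mkdir -p pics
python3 - <<'E'
from workcell import readout, imaging, robot
import cv2,numpy as np
print(robot.grip_depth); print(readout.sense())
for n in("top","side"):
    d=imaging.capture(n); cv2.imwrite(f"pics/{n}0.png",d["img"]); np.savez(f"{n}0.npz",**d)
    print(n,d["vfov"],d["cx"],d["cy"],np.round(d["cam_to_world"],3).tolist())
E
```

```text
pics
0.0187
{'time_s': 0.0, 'joint_positions': array([-1.24058595e+00,  3.14035091e-01,  4.49876389e-02,  1.30361893e+00,
        8.59007992e-06,  1.43119939e+00]), 'joint_vel': array([ 4.24942169e-04,  3.10368561e-05,  4.12298014e-05,  4.54627378e-04,
       -1.00548980e-03,  1.55733011e-04]), 'joint_torque': array([ 1.87193286e-04, -4.80625033e+01,  2.98535264e+01,  1.93358981e-02,
       -1.56906594e-05, -1.01619321e-05]), 'position': array([ 0.26013759, -0.51221257,  0.23039269]), 'eef_rot': array([[ 8.91655619e-01,  4.52713927e-01, -5.98225667e-04],
       [ 4.52714242e-01, -8.91653899e-01,  1.77181244e-03],
       [ 2.68713918e-04, -1.85067180e-03, -9.99998251e-01]]), 'contact_force': array([ 0.1869003 , -0.10547018, -0.08517725]), 'torque': array([-0.00288979, -0.02505181,  0.00595241]), 'finger_force': 0.0, 'finger_gap': 0.08556535384247964}
top 56.71189359253835 252.93097131659616 187.38985803188422 [[0.026, -0.991, 0.134, 0.382], [-0.999, -0.023, 0.025, -0.01], [-0.022, -0.135, -0.991, 1.35], [0.0, 0.0, 0.0, 1.0]]
side 47.91224728094182 261.2980737563998 190.31787408950834 [[-0.972, -0.105, 0.209, 0.242], [-0.234, 0.452, -0.861, 1.35], [-0.004, -0.886, -0.464, 0.777], [0.0, 0.0, 0.0, 1.0]]
```

View pics/top0.png

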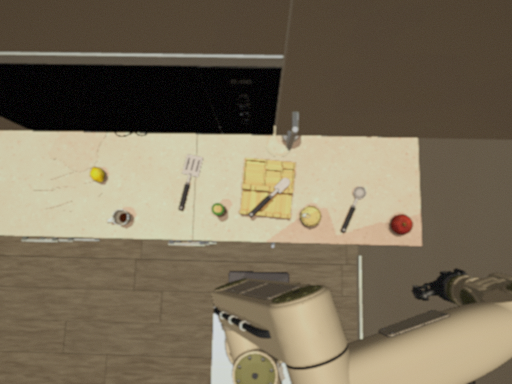

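View pics/side0.png

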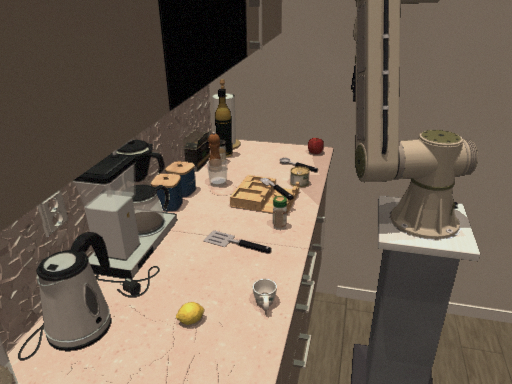

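The top view shows the turner at about (188,180), the rack at (269,189) with the spreader across it, and the spoon at (352,208). The jar is at (219,210) and the tin at (311,216). The side view sees all three tools too.

```bash
cat > h.py <<'E'
import numpy as np,cv2
def load(n): return dict(np.load(n))
def foc(d): return d["img"].shape[0]/2/np.tan(np.radians(float(d["vfov"]))/2)
def ray(d,u,v,z):
    "pixels -> world points on plane z"
    f=foc(d);T=d["cam_to_world"]
    r=np.stack([(np.asarray(u,float)-d["cx"])/f,(np.asarray(v,float)-d["cy"])/f,np.ones_like(np.asarray(u,float))],-1)@T[:3,:3].T
    return T[:3,3]+r*((z-T[2,3])/r[...,2])[...,None]
def cloud(d):
    v,u=np.mgrid[:384,:512];f=foc(d);T=d["cam_to_world"];z=d["range_z"]
    return np.stack([(u-d["cx"])/f*z,(v-d["cy"])/f*z,z],-1)@T[:3,:3].T+T[:3,3]
def proj(d,P):
    T=d["cam_to_world"];c=(np.asarray(P)-T[:3,3])@T[:3,:3];f=foc(d)
    return c[...,:2]/c[...,2:]*f+[d["cx"],d["cy"]]
E
python3 - <<'E'
from h import *
t=load("top0.npz");s=load("side0.npz")
a=cv2.resize(t["img"][145:245,170:370],None,fx=4,fy=4,interpolation=cv2.INTER_CUBIC)
cv2.imwrite("pics/topc.png",a)
a=cv2.resize(s["img"][140:260,190:340],None,fx=5,fy=5,interpolation=cv2.INTER_CUBIC)
cv2.imwrite("pics/sidec.png",a)
np.set_printoptions(precision=4,suppress=True)
for n,d in(("top",t),("side",s)):
    P=cloud(d);hsv=cv2.cvtColor(d["img"],cv2.COLOR_BGR2HSV)
    work=(P[...,0]>.3)&(P[...,0]<.85)&(P[...,1]>-.5)&(P[...,1]<.5)&(P[...,2]<.12)&(d["range_z"]>0)
    print(n,"table z med",np.median(P[work][:,2]), np.std(P[work&(abs(P[...,2])<.015)][:,2]))
    dark=((hsv[...,2]<70)&work).astype(np.uint8)
    k,l,st,c=cv2.connectedComponentsWithStats(dark)
    for i in range(1,k):
        if st[i,4]>20:
            q=P[l==i];print(" dark",st[i],c[i],"med",np.median(q,0),"rng",q.min(0),q.max(0))
E
```

```text
top table z med 0.0005908403416159391 0.0034171029901142193
 dark [182 185   6  20  41] [184.6585 193.8293] med [0.5355 0.2816 0.0158] rng [0.493  0.2736 0.0094] [0.5656 0.2913 0.0235]
 dark [257 198  12  13  28] [262.6786 203.3929] med [ 0.5002 -0.0153  0.0589] rng [ 0.4742 -0.0332  0.0524] [0.519  0.0062 0.0639]
 dark [344 208  10  19  45] [348.4444 216.8444] med [ 0.4595 -0.336   0.0158] rng [ 0.4257 -0.3514  0.0102] [ 0.4933 -0.3172  0.0231]
side table z med -0.0009961420567238255 0.0031956649999240624
 dark [210 131  23  25 290] [223.7897 143.1966] med [ 0.8166 -0.368   0.0898] rng [ 0.8005 -0.4036  0.0117] [ 0.85   -0.2158  0.12  ]
 dark [309 148  13   7  44] [314.7955 151.0227] med [ 0.4382 -0.4918  0.0167] rng [ 0.408  -0.4968  0.0025] [ 0.4625 -0.4812  0.0366]
 dark [295 163  22   9  66] [305.9697 166.6212] med [ 0.4492 -0.3259  0.012 ] rng [ 0.4058 -0.3511  0.0002] [ 0.5021 -0.2998  0.0175]
 dark [186 168  10  28 171] [190.731  181.3158] med [ 0.8449 -0.0073  0.052 ] rng [ 0.8391 -0.0439  0.0028] [0.85   0.0235 0.0992]
 dark [174 179   9  31 134] [177.9552 195.2239] med [0.
[... 520 characters left out ...]
9] rng [0.8236 0.2533 0.0343] [0.8497 0.3411 0.0697]
 dark [316 218   7   5  27] [318.9259 220.4074] med [ 0.3585 -0.0497 -0.0795] rng [ 0.3467 -0.0611 -0.0937] [ 0.3691  0.053  -0.0155]
 dark [237 240  34  13 186] [253.9086 246.1022] med [0.5219 0.2926 0.0129] rng [0.4697 0.2732 0.002 ] [0.5797 0.3088 0.0184]
 dark [137 246  17  23 113] [145.1327 257.1062] med [0.8119 0.4347 0.0247] rng [0.8057 0.3789 0.0121] [0.8174 0.4781 0.0329]
 dark [312 246   9   6  39] [315.9231 248.0256] med [ 0.366  -0.0503 -0.2048] rng [ 0.3465 -0.3143 -0.4071] [ 0.3798 -0.0425 -0.1937]
 dark [295 309  10   4  25] [299.44 310.28] med [ 0.3677  0.3485 -0.1635] rng [ 0.3517  0.1571 -0.3496] [ 0.3804  0.3531 -0.1563]
```

View pics/topc.png

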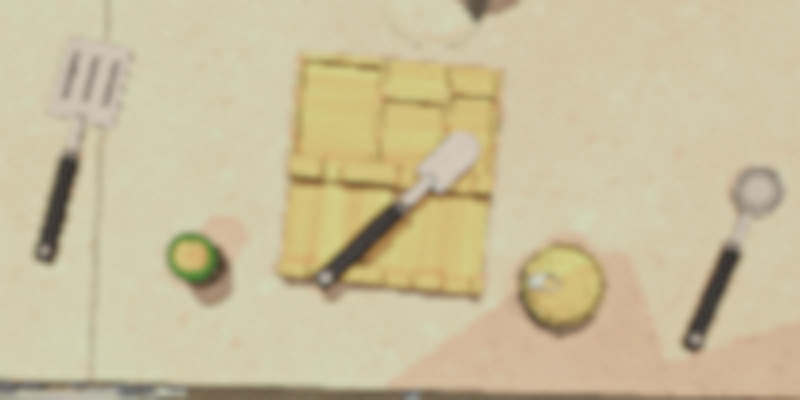

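View pics/sidec.png

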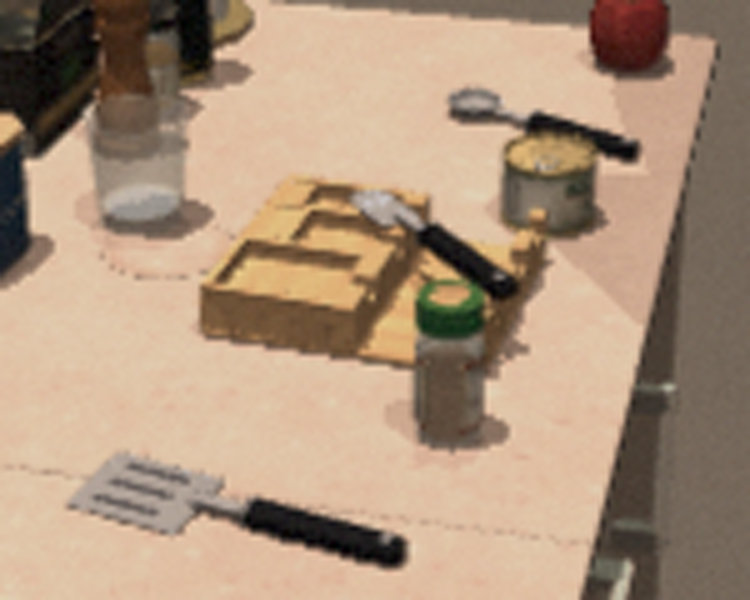

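The crops give a clear picture. In topc, the rack corners are at about (300,55), (503,70), (278,278) and (483,298), the spreader runs from (325,278) to (470,140), the turner from (45,255) to (95,45) and the spoon from (692,342) to (760,190). Next I'll measure the poses.

```bash
cat > meas.py <<'E'
from h import *
K=8
def up(d,u0,u1,v0,v1):
    return cv2.resize(d["img"][v0:v1,u0:u1],None,fx=K,fy=K,interpolation=cv2.INTER_CUBIC)
def px(p,u0,v0): return (np.asarray(p,float)+.5)/K-.5+[u0,v0]
def handle(d,box,z):
    u0,u1,v0,v1=box;g=cv2.cvtColor(up(d,*box),cv2.COLOR_BGR2GRAY)
    m=(g<110).astype(np.uint8);m=cv2.morphologyEx(m,cv2.MORPH_CLOSE,np.ones((15,15)))
    c=max(cv2.findContours(m,0,2)[0],key=cv2.contourArea)[:,0]
    w=ray(d,*px(c,u0,v0).T,z)[:,:2]
    (cx,cy),(a,b),_=r=cv2.minAreaRect((w*1000).astype(np.float32))
    P=cv2.boxPoints(r);e=[P[1]-P[0],P[2]-P[1]];ax=max(e,key=np.linalg.norm);ax=ax/np.linalg.norm(ax)
    if ax[0]<0: ax=-ax
    c0=np.array([cx,cy]); return c0,ax,(max(a,b),min(a,b))
E
python3 - <<'E'
from meas import *
np.set_printoptions(precision=1,suppress=True)
t=load("top0.npz");s=load("side0.npz")
for n,bt,bs,z in(("turner",(176,200,180,216),(232,276,235,257),.016),("spoon",(340,360,203,236),(291,321,159,175),.016),("spreader",(246,276,192,220),(270,297,182,203),.060)):
    for d,b in((t,bt),(s,bs)):
        c,a,sz=handle(d,b,z-(.0 if d is t else .002));print(n,"ctr",c,"yaw",np.degrees(np.arctan2(a[1],a[0])),sz,"origin",c+10*a)
# steel head check via hsv: low-saturation blobs
for n,b,z in(("turner",(178,206,150,181),.004),("spoon",(348,370,184,202),.012),("spreader",(268,294,174,200),.048)):
    h=cv2.cvtColor(up(t,*b),cv2.COLOR_BGR2HSV);m=((h[...,1]<38)).astype(np.uint8)
    m=cv2.morphologyEx(m,cv2.MORPH_OPEN,np.ones((21,21)))
    m=cv2.morphologyEx(m,cv2.MORPH_CLOSE,np.ones((25,25)))
    c=max(cv2.findContours(m,0,2)[0],key=cv2.contourArea)[:,0];w=ray(t,*px(c,b[0],b[2]).T,z)[:,:2]*1000
    r=cv2.minAreaRect(w.astype(np.float32));print(n,"head",np.array(r[0]),r[1:])
# rack
b=(232,302,150,228);h=cv2.cvtColor(up(t,*b),cv2.COLOR_BGR2HSV)
m=((h[...,1]>85)).astype(np.uint8);m=cv2.morphologyEx(m,cv2.MORPH_OPEN,np.ones((15,15)))
m=cv2.morphologyEx(m,cv2.MORPH_CLOSE,np.ones((61,61)))
c=max(cv2.findContours(m,0,2)[0],key=cv2.contourArea)[:,0];w=ray(t,*px(c,b[0],b[2]).T,.044)[:,:2]*1000
r=cv2.minAreaRect(w.astype(np.float32));print("rack",r,cv2.boxPoints(r))
# side lines: fit
def fit(sel):
    q=w[sel].astype(np.float32);l=cv2.fitLine(q,cv2.DIST_HUBER,0,.01,.01).ravel();return l
cen=np.array(r[0])
P=cloud(t)*1000
for lo,hi in((37,52),):
    k=(P[...,2]>lo)&(P[...,2]<hi)&(abs(P[...,0]-cen[0])<130)&(abs(P[...,1]-cen[1])<110)
    print("cloud top",k.sum(),P[k].min(0),P[k].max(0))
for nm,sel in(("left",w[:,1]>cen[1]+80),("right",w[:,1]<cen[1]-80)):
    l=fit(sel&(abs(w[:,0]-cen[0])<80));print(nm,"yaw",np.degrees(np.arctan(l[1]/l[0])),"pt",l[2:])
for nm,sel in(("back",w[:,0]>cen[0]+80),("front",w[:,0]<cen[0]-80)):
    l=fit(sel&(abs(w[:,1]-cen[1])<75));print(nm,"yaw",np.degrees(np.arctan(-l[0]/l[1])),"pt",l[2:])
cv2.imwrite("pics/m.png",m*255)
for n in("jar",(207,230,198,220)),("tin",(298,324,202,230)):pass
E
```

```text
turner ctr [521.8 284.3] yaw -11.293752 (102.2620620727539, 17.583026885986328) origin [531.6 282.3]
turner ctr [529.9 294.9] yaw -12.3109455 (133.76254272460938, 36.65739059448242) origin [539.7 292.7]
spoon ctr [ 451.6 -330.3] yaw -23.661434 (103.04021453857422, 16.546533584594727) origin [ 460.8 -334.3]
spoon ctr [ 452.4 -311.4] yaw -56.037003 (134.06524658203125, 87.71406555175781) origin [ 458.  -319.7]
spreader ctr [487.8  -4.8] yaw -43.923927 (102.22398376464844, 21.347187042236328) origin [495.  -11.7]
spreader ctr [486.9   7.2] yaw -77.46117 (159.32164001464844, 97.31266784667969) origin [489.1  -2.6]
turner head [646.  260.7] ((62.35545349121094, 79.59394836425781), 78.10517883300781)
spoon head [ 554.  -374.6] ((22.757740020751953, 25.63749122619629), 1.309558391571045)
spreader head [568.8 -82.5] ((28.88386344909668, 63.14462661743164), 45.76823806762695)
rack ((557.9262084960938, -30.55156707763672), (192.43099975585938, 215.2344970703125), 86.22347259521484) [[ 444.2 -119.5]
 [ 659.  -133.6]
 [ 671.6   58.4]
 [ 456.9   72.5]]
cloud top 810 [ 448.9 -128.    37.1] [670.9  72.5  52. ]
left yaw -2.8746915 pt [555.6  64.1]
right yaw -7.2023196 pt [ 554.4 -123. ]
back yaw -3.878288 pt [665.  -26.7]
front yaw -4.253935 pt [450.1 -50.3]
```

```bash
cat > go.py <<'E'
import sys,numpy as np
from scipy.spatial.transform import Rotation as R
from workcell import readout
# usage: go.py x y z(mm) toolyaw(deg): turn (rotvec, tool axes) then shift in tool axes after the turn (cm)
x,y,z,yaw=map(float,sys.argv[1:5]);s=readout.sense();a=np.radians(yaw)
G=np.array([[np.cos(a),np.sin(a),0],[np.sin(a),-np.cos(a),0],[0,0,-1]])
w=R.from_matrix(s["eef_rot"].T@G).as_rotvec();d=np.array([x,y,z])/1000-s["position"]
np.set_printoptions(precision=3,suppress=True)
print("t",round(s["time_s"],2),"pos",s["position"]*1000,"yaw",np.degrees(np.arctan2(s["eef_rot"][1,0],s["eef_rot"][0,0])),"F",s["contact_force"],"gap",s["finger_gap"],"ff",s["finger_force"])
print("turn",w,"shift_cm",G.T@d*100)
E
python3 go.py 495 -12 150 136
```

```text
t 0.1 pos [ 260.16  -512.282  230.5  ] yaw 26.9203352682074 F [-0.475  0.162 -0.092] gap 0.08547594295279172 ff 0.0
turn [-0.001 -0.002 -1.904] shift_cm [17.86  52.301  8.05 ]
```

```bash
python3 -m crank '[[[0,0,0],[0,0,-0.173]],[[0,0,0],[0,0,-0.173]],[[0,0,0],[0,0,-0.173]],[[0,0,0],[0,0,-0.173]],[[0,0,0],[0,0,-0.173]]]' 0.3 | tail -3
python3 -m crank '[[[0,0,0],[0,0,-0.173]],[[0,0,0],[0,0,-0.173]],[[0,0,0],[0,0,-0.173]],[[0,0,0],[0,0,-0.173]],[[0,0,0],[0,0,-0.173]]]' >/dev/null
python3 -m crank '[[[0,0,0],[0,0,-0.174]],[[1.8,5.2,0.4],[0,0,0]],[[1.8,5.2,0.4],[0,0,0]],[[1.8,5.2,0.4],[0,0,0]],[[1.8,5.2,0.4],[0,0,0]]]' >/dev/null
python3 -m crank '[[[1.8,5.2,0.4],[0,0,0]],[[1.8,5.2,0.4],[0,0,0]],[[1.8,5.2,0.4],[0,0,0]],[[1.8,5.2,0.4],[0,0,0]],[[1.8,5.2,0.4],[0,0,0]]]' >/dev/null
python3 -m crank '[[[1.8,5.2,0.4],[0,0,0]],[[0,0,0],[0,0,0]]]'
python3 go.py 495 -12 46 136
```

```text
contact_force: [0.2, 0.3, 0.2]
finger_gap: 0.06
finger_force: 0.0
time_s: 2.85
position: [0.4924, -0.0103, 0.1905]
eef_rot: [[-0.724, 0.69, -0.001], [0.69, 0.724, 0.001], [0.001, -0.0, -1.0]]
contact_force: [-0.7, -0.8, 0.1]
finger_gap: 0.0598
finger_force: 0.0
t 2.85 pos [492.428 -10.253 190.49 ] yaw 136.3529334665939 F [-0.692 -0.785  0.088] gap 0.05980795467007762 ff 0.0
turn [-0.    -0.001  0.006] shift_cm [-0.306  0.053 14.449]
```

```bash
python3 -m crank '[[[-0.3,0,4],[0,0,0.006]],[[0,0,4],[0,0,0]],[[0,0,4],[0,0,0]],[[0,0,2.4],[0,0,0]],[[0,0,0],[0,0,0]]]' | tail -5
python3 go.py 495 -12 46 136
python3 - <<'E'
from workcell import imaging
import cv2,numpy as np
a=imaging.capture("side")["img"][150:230,240:330];b=imaging.capture("top")["img"][150:240,225:315]
cv2.imwrite("pics/g1.png",np.hstack([cv2.resize(a,(405,360)),cv2.resize(b,(360,360))]))
E
```

```text
position: [0.4917, -0.0161, 0.0454]
eef_rot: [[-0.714, 0.7, -0.005], [0.7, 0.714, 0.001], [0.004, -0.003, -1.0]]
contact_force: [0.3, 0.3, 0.5]
finger_gap: 0.0595
finger_force: 0.0
t 3.48 pos [491.75  -16.111  45.434] yaw 135.59647608556304 F [0.312 0.286 0.466] gap 0.05953883358481378 ff 0.0
turn [-0.003 -0.004 -0.007] shift_cm [ 0.052  0.522 -0.057]
```

View pics/g1.png

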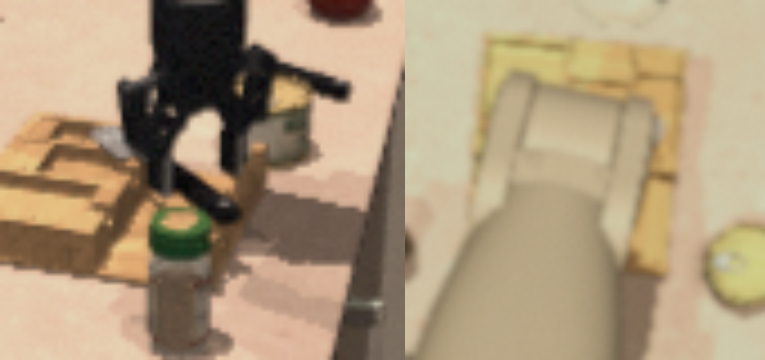

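The fingers straddle the spreader's handle in the side view, around (190,190), and the arm blocks the top view. I'll centre up, close and lift.

```bash
python3 -m crank '[[[0,0.5,0],[0,0,0]],[[0,0,0],[0,0,0]]]' | tail -5
python3 -m crank '[[[0,0,0],[0,0,0]],[[0,0,0],[0,0,0]],[[0,0,0],[0,0,0]],[[0,0,0],[0,0,0]]]' 1 70 | tail -5
python3 go.py 495 -12 46 136
python3 -m crank '[[[0,0,-2],[0,0,0]],[[0,0,-3],[0,0,0]],[[0,0,-3],[0,0,0]],[[0,0,0],[0,0,0]]]' |tail -5
python3 go.py 490 -96 106 176
```

```text
position: [0.499, -0.0122, 0.0485]
eef_rot: [[-0.715, 0.699, 0.003], [0.699, 0.715, -0.001], [-0.002, 0.001, -1.0]]
contact_force: [-0.2, -0.1, 0.6]
finger_gap: 0.06
finger_force: 0.0
position: [0.4979, -0.012, 0.0478]
eef_rot: [[-0.715, 0.699, 0.001], [0.699, 0.715, 0.0], [-0.001, 0.001, -1.0]]
contact_force: [-1.7, 1.2, 5.7]
finger_gap: 0.0179
finger_force: 69.6
t 4.33 pos [497.89  -12.033  47.832] yaw 135.666153690148 F [-1.676  1.196  5.721] gap 0.01792655996225186 ff 69.61895227432251
turn [ 0.001  0.001 -0.006] shift_cm [ 0.21  -0.198  0.183]
position: [0.4992, -0.0125, 0.1291]
eef_rot: [[-0.715, 0.699, 0.004], [0.699, 0.715, -0.001], [-0.004, 0.002, -1.0]]
contact_force: [1.0, 0.9, -1.9]
finger_gap: 0.0181
finger_force: 68.9
t 4.83 pos [499.241 -12.482 129.063] yaw 135.6678344302572 F [ 0.967  0.883 -1.882] gap 0.018052358663717162 ff 68.90167593955994
turn [ 0.001  0.004 -0.704] shift_cm [ 0.339 -8.396  2.306]
```

```bash
python3 -m crank '[[[0,0,0],[0,0,-0.176]],[[0,0,0],[0,0,-0.176]],[[0,0,0],[0,0,-0.176]],[[0,0,0],[0,0,-0.176]]]' | tail -5
python3 -m crank '[[[0.2,-4.2,0],[0,0,0]],[[0.2,-4.2,0],[0,0,0]],[[0,0,3],[0,0,0]],[[0,0,3],[0,0,0]],[[0,0,0],[0,0,0]]]' | tail -5
python3 go.py 492.4 -96.5 66 176
python3 - <<'E'
from workcell import imaging
import cv2,numpy as np
for n in("side","top"):
    d=imaging.capture(n);np.savez(n+"1.npz",**d)
    a=d["img"][140:230,220:330] if n=="side" else d["img"][150:240,225:315]
    if n=="side":A=cv2.resize(a,(550,450),interpolation=2)
    else: B=cv2.resize(a,(250,250))
cv2.imwrite("pics/g2.png",np.hstack([A,cv2.copyMakeBorder(B,0,200,0,0,0)]))
E
```

```text
position: [0.4966, -0.012, 0.1255]
eef_rot: [[-0.998, 0.064, -0.003], [0.064, 0.998, 0.0], [0.003, 0.0, -1.0]]
contact_force: [-0.1, -1.0, -0.7]
finger_gap: 0.0178
finger_force: 68.9
position: [0.4846, -0.0947, 0.0639]
eef_rot: [[-0.998, 0.07, -0.007], [0.07, 0.998, 0.002], [0.007, 0.002, -1.0]]
contact_force: [0.6, 0.6, -0.9]
finger_gap: 0.0181
finger_force: 69.0
t 5.95 pos [484.56  -94.71   63.925] yaw 175.978484287424 F [ 0.577  0.621 -0.929] gap 0.01808517830958072 ff 69.00338530540466
turn [ 0.002 -0.007 -0.   ] shift_cm [-0.795 -0.124 -0.208]
```

View pics/g2.png

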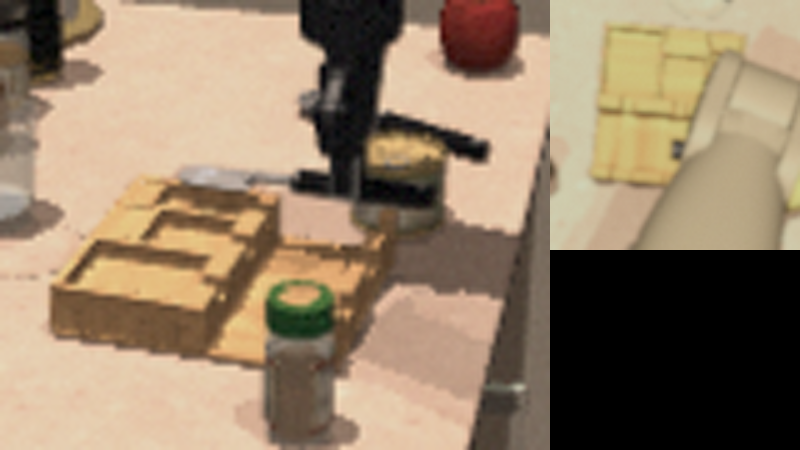

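The spreader is level in the gripper, running from the blade at (190,178) to the handle end at (430,195). I'll check my rack estimate against this view with a few projected corner dots.

Run:
```python
from h import *
s=load("side1.npz");u0,v0,K=226,168,11
im=cv2.resize(s["img"][v0:v0+50,u0:u0+72],None,fx=K,fy=K,interpolation=cv2.INTER_CUBIC)
def W(x,y,z,o=(495,-26.5),yaw=-4):
    c,n=np.cos(np.radians(yaw)),np.sin(np.radians(yaw));return np.array([o[0]+c*x-n*y,o[1]+n*x+c*y,z])/1000
P=[(x,y,44) for x in(51,69) for y in(96,54+8,54-8,-8,-24,-62,-78,-96)]+[(x,y,44) for x in(69,161) for y in(90,18)]+[(x,y,44) for x in(69,131) for y in(12,-44)]+[(169,96,44),(169,96,0),(-42,96,0),(-42,-96,44),(-30,-96,44)]
for p in P:
    u,v=proj(s,W(*p));q=(int((u+.5-u0)*K-.5),int((v+.5-v0)*K-.5));cv2.circle(im,q,3,(0,0,255) if p[0]!=51 else (255,0,0),1)
cv2.imwrite("pics/ov.png",im)
```

```text
(no output)
```

View pics/ov.png

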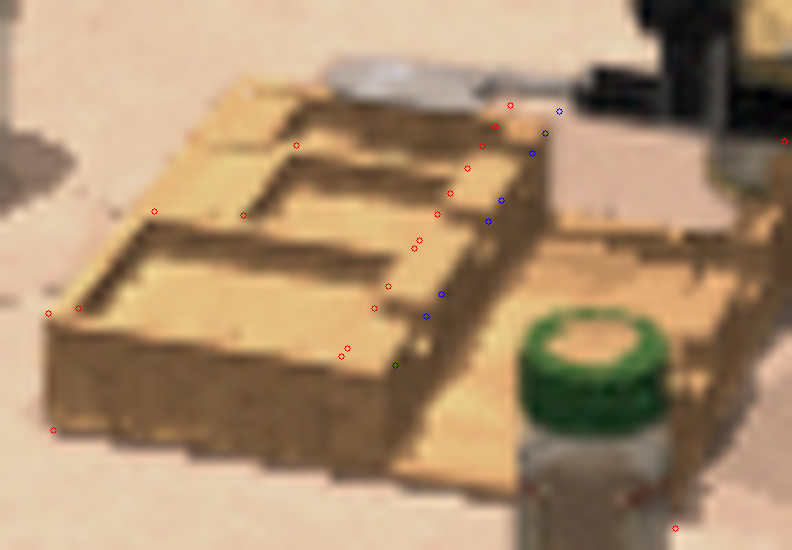

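Run:
```python
from h import *
np.set_printoptions(precision=2,suppress=True)
s=load("side1.npz");tcp=np.array([484.6,-94.7,63.9]);a=np.radians(-4)
def W(x,y,z):
    x-=2.3;return np.array([tcp[0]+np.cos(a)*x-np.sin(a)*y,tcp[1]+np.sin(a)*x+np.cos(a)*y,tcp[2]-3.8+z])/1000
for nm,p in(("hand front far top",(45,-10,16)),("front near bottom",(45,10,0)),("end far top",(-65,-10,16)),("end near bottom",(-65,10,0)),("end near top",(-65,10,16)),("tip",(135,0,2)),("blade near",(105,16,0)),("blade far",(105,-16,4))):print(nm,proj(s,W(*p)))
g=cv2.cvtColor(s["img"],cv2.COLOR_BGR2GRAY)
print("cols 253-312 rows 168-186");print(g[168:186,276:312])
print(g[170:182,252:266])
```

```text
hand front far top [278.8  172.48]
front near bottom [277.33 178.49]
end far top [307.29 176.18]
end near bottom [305.95 182.32]
end near top [306.14 178.43]
tip [255.48 173.91]
blade near [261.67 177.11]
blade far [264.16 172.71]
cols 253-312 rows 168-186
[[207 209 205 206 205 207 193 108  22  23  27  24  21  11  18  27  43  87
  138 168 188 187 179 192 189 170 172 167 142 118 101  99  70  22  24  25]
 [208 209 206 208 208 209 201 145  22  22  20  16  12  17  18  18  33  98
  163 161 162 189 186 190 182 175 178 194 187 170 160 125 106  51  19  17]
 [210 210 207 208 207 208 208 192  69  43  20  13  18  20  21  21  31  98
  168 160 151 167 164 164 167 174 190 189 190 180 190 176  97  83  81  24]
 [207 206 205 208 210 210 208 205 164 124  33  13  18  14  27  47  43 101
  163 163 154 161 154 155 168 165 163 163 149 102 144 141 126 136 181 107]
 [207 209 207 210 208 211 216 212 208 191  44  26  23  18  44  71  39  90
  142 160 154 144 161 158 153 137 132 113  87  82  85  77  94 151 205 205]
 [206 211 206 192 181 194 196 196 196 177  46  22  24  21  51  67  37  65
   81  81  82  73  88  8
[... 1848 characters left out ...]
9 210 208 209 209 206 208 209 208 211 210 209 210]
 [208 209 208 209 211 210 206 208 208 209 211 208 208 210]
 [209 209 211 210 205 207 206 206 205 205 204 204 205 206]
 [208 206 207 202 185 180 181 182 187 189 192 188 185 196]
 [207 209 203 180 172 173 174 179 193 195 201 183 171 170]
 [187 190 180 163 160 167 177 188 190 183 181 178 175 176]
 [152 144 164 162 117 119 158 175 179 168 164 168 171 173]
 [174 108  84  88  89  87  78  80  87 100 110 124 148 158]
 [102  79  91  92  89  90  82  78  83  89  85  85  81  76]
 [ 77  87 119 118 105  98  91  83  85  87  84  89  86  79]
 [114 140 192 182 161 142 113  82  83  84  85  86  84  79]
 [184 184 180 176 171 164 133 114 107 113 107  87  77  75]]
```

```bash
python3 -m crank '[[[-0.9,0.2,0],[0,-0.007,0]],[[0,0,0.6],[0,0,0]],[[0,0,0],[0,0,0]],[[0,0,0],[0,0,0]]]' | tail -5
python3 go.py 493.4 -92.5 51 176
```

```text
position: [0.4969, -0.0942, 0.0614]
eef_rot: [[-0.998, 0.07, 0.007], [0.07, 0.998, -0.001], [-0.007, -0.0, -1.0]]
contact_force: [-0.6, 0.8, -1.7]
finger_gap: 0.0177
finger_force: 69.0
t 6.55 pos [496.858 -94.205  61.38 ] yaw 176.00781844927664 F [-0.634  0.842 -1.697] gap 0.01771364421061173 ff 69.01755452156067
turn [-0.     0.007  0.   ] shift_cm [0.357 0.146 1.038]
```

```bash
for i in 1 2 3 4; do python3 -m crank '[[[0,0,0],[0,0,0]],[[0,0,0],[0,0,0]]]' | sed -n 2,3p; done
python3 go.py 493.4 -92.5 51 176
```

```text
position: [0.4969, -0.0943, 0.0614]
eef_rot: [[-0.998, 0.07, 0.007], [0.07, 0.998, -0.001], [-0.007, -0.0, -1.0]]
position: [0.4969, -0.0943, 0.0613]
eef_rot: [[-0.998, 0.07, 0.007], [0.07, 0.998, -0.001], [-0.007, -0.0, -1.0]]
position: [0.497, -0.0943, 0.0613]
eef_rot: [[-0.998, 0.07, 0.007], [0.07, 0.998, -0.001], [-0.007, -0.0, -1.0]]
position: [0.4969, -0.0943, 0.0613]
eef_rot: [[-0.998, 0.07, 0.007], [0.07, 0.998, -0.001], [-0.007, -0.0, -1.0]]
t 7.55 pos [496.913 -94.272  61.257] yaw 176.0026067750238 F [ 0.238 -0.552 -1.357] gap 0.018030496869361236 ff 69.01768684387207
turn [-0.     0.007  0.   ] shift_cm [0.363 0.152 1.026]
```

```bash
python3 -m crank '[[[0,0,0],[0,0.007,0]],[[0.36,0.15,0.5],[0,0,0]],[[0,0,0],[0,0,0]],[[0,0,0],[0,0,0]]]' | tail -5
python3 go.py 493.4 -92.5 51 176
```

```text
position: [0.4933, -0.0925, 0.0562]
eef_rot: [[-0.998, 0.07, -0.0], [0.07, 0.998, 0.0], [0.0, 0.0, -1.0]]
contact_force: [-0.5, 0.2, -0.4]
finger_gap: 0.0176
finger_force: 69.0
t 8.05 pos [493.305 -92.469  56.169] yaw 176.00165817803637 F [-0.497  0.182 -0.444] gap 0.017632380706472297 ff 69.01244044303894
turn [ 0. -0.  0.] shift_cm [-0.01  -0.002  0.517]
```

```bash
for i in 1 ; do python3 -m crank '[[[0,0,0.6],[0,0,0]],[[0,0,0.4],[0,0,0]],[[0,0,0],[0,0,0]]]' | sed -n 2,6p; done
python3 -m crank '[[[0,0,0.3],[0,0,0]],[[0,0,0.3],[0,0,0]],[[0,0,0],[0,0,0]]]' | sed -n 2,6p
python3 - <<'E'
from workcell import imaging
import cv2,numpy as np
d=imaging.capture("side");np.savez("side2.npz",**d)
cv2.imwrite("pics/g3.png",cv2.resize(d["img"][160:220,225:325],None,fx=8,fy=8,interpolation=2))
E
```

```text
position: [0.493, -0.0924, 0.0457]
eef_rot: [[-0.998, 0.07, -0.001], [0.07, 0.998, 0.0], [0.001, 0.0, -1.0]]
contact_force: [-0.3, 0.4, -0.9]
finger_gap: 0.0183
finger_force: 69.0
position: [0.4932, -0.0925, 0.04]
eef_rot: [[-0.998, 0.07, -0.0], [0.07, 0.998, 0.0], [0.0, 0.0, -1.0]]
contact_force: [0.1, 0.5, -1.9]
finger_gap: 0.0181
finger_force: 69.0
```

View pics/g3.png

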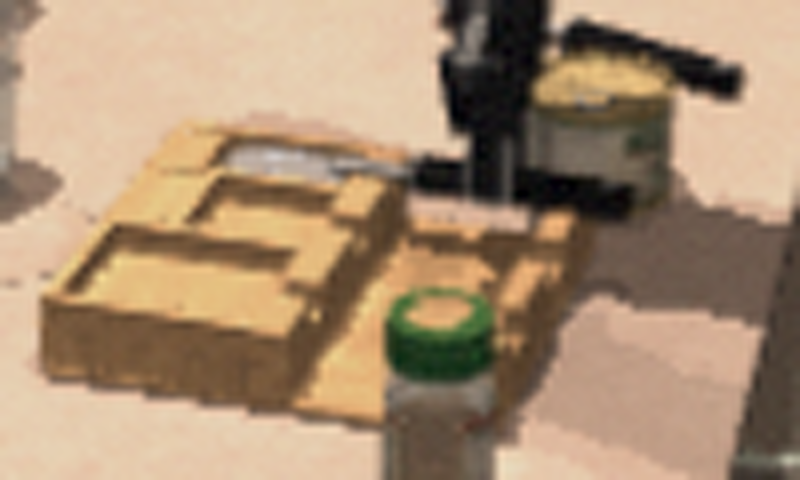

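The blade at (280,160) is entering the narrow pocket and the handle is in its notch, with no contact force. I'll go on down to the floor.

```bash
python3 -m crank '[[[0,0,0.4],[0,0,0]],[[0,0,0.2],[0,0,0]],[[0,0,0],[0,0,0]]]' | sed -n 2,6p
python3 -m crank '[[[0,0,0.2],[0,0,0]],[[0,0,0.1],[0,0,0]],[[0,0,0],[0,0,0]]]' | sed -n 2,6p
```

```text
position: [0.4932, -0.0925, 0.034]
eef_rot: [[-0.998, 0.07, -0.0], [0.07, 0.998, 0.0], [0.0, 0.0, -1.0]]
contact_force: [0.0, 0.5, -0.7]
finger_gap: 0.018
finger_force: 69.0
position: [0.4935, -0.0926, 0.0319]
eef_rot: [[-0.998, 0.07, 0.0], [0.07, 0.998, -0.0], [-0.0, -0.0, -1.0]]
contact_force: [-1.9, 1.0, 5.1]
finger_gap: 0.0179
finger_force: 69.7
```

```bash
python3 -m crank '[[[0,0,0],[0,0,0]],[[0,0,0],[0,0,0]],[[0,0,0],[0,0,0]],[[0,0,0],[0,0,0]]]' 0.55 | sed -n 2,6p
python3 -m crank '[[[0,0,-2],[0,0,0]],[[0,0,-5],[0,0,0]],[[0,0,-5],[0,0,0]],[[0,0,0],[0,0,0]]]' 0.3 | sed -n 2,6p
python3 go.py 533 283 150 169
```

```text
position: [0.4935, -0.0925, 0.0312]
eef_rot: [[-0.998, 0.07, -0.0], [0.07, 0.998, -0.0], [0.0, -0.0, -1.0]]
contact_force: [-0.5, -0.0, 0.2]
finger_gap: 0.0385
finger_force: 0.0
position: [0.4964, -0.0936, 0.1555]
eef_rot: [[-0.998, 0.07, 0.008], [0.07, 0.998, -0.003], [-0.008, -0.002, -1.0]]
contact_force: [-0.2, -0.0, -1.4]
finger_gap: 0.06
finger_force: 0.0
t 10.6 pos [496.402 -93.563 155.509] yaw 176.00638474160036 F [-0.161 -0.031 -1.383] gap 0.06000639590667383 ff 0.0
turn [-0.002  0.008  0.122] shift_cm [ 3.593 37.663  0.551]
```

```bash
python3 -m crank '[[[0,0,0],[0,0,0.122]],[[0.4,4.7,0],[0,0,0]],[[0.4,4.7,0],[0,0,0]],[[0.4,4.7,0],[0,0,0]],[[0.4,4.7,0],[0,0,0]]]' >/dev/null
python3 -m crank '[[[0.4,4.7,0],[0,0,0]],[[0.4,4.7,0],[0,0,0]],[[0.4,4.7,0],[0,0,0]],[[0.4,4.7,0],[0,0,0]],[[0,0,0],[0,0,0]]]' >/dev/null
python3 -m crank '[[[0,0,0],[0,0,0]],[[0,0,0],[0,0,0]]]' | sed -n 2,6p
python3 go.py 533 283 4 169
python3 - <<'E'
from meas import *
from workcell import imaging
np.set_printoptions(precision=1,suppress=True)
t=imaging.capture("top");s=imaging.capture("side");np.savez("top3.npz",**t);np.savez("side3.npz",**s)
cv2.imwrite("pics/r3.png",np.hstack([cv2.resize(s["img"][165:215,225:300],(600,400),interpolation=2),cv2.resize(t["img"][155:225,235:300],None,fx=3,fy=400/70,interpolation=2)]))
# rack edges from top: wood mask boundary
b=(232,302,150,228);h=cv2.cvtColor(up(t,*b),cv2.COLOR_BGR2HSV)
m=((h[...,1]>85)).astype(np.uint8);m=cv2.morphologyEx(m,cv2.MORPH_OPEN,np.ones((15,15)));m=cv2.morphologyEx(m,cv2.MORPH_CLOSE,np.ones((61,61)))
c=max(cv2.findContours(m,0,1)[0],key=cv2.contourArea)[:,0];w=ray(t,*px(c,b[0],b[2]).T,.044)[:,:2]*1000
r=cv2.minAreaRect(w.astype(np.float32));print(r)
a=np.radians(4);R=np.array([[np.cos(a),-np.sin(a)],[np.sin(a),np.cos(a)]]);q=(w-[496,-22.5])@R.T
for lo,hi in((60,100),(100,165),(-40,-30)):
    k=(q[:,0]>lo)&(q[:,0]<hi);print(lo,hi,"left",np.median(q[k&(q[:,1]>0),1]),"right",np.median(q[k&(q[:,1]<0),1]))
k=abs(q[:,1])<80;print("front",np.median(q[k&(q[:,0]<0),0]),"back",np.median(q[k&(q[:,0]>0),0]))
E
```

```text
position: [0.5335, 0.2814, 0.1509]
eef_rot: [[-0.981, 0.192, -0.001], [0.192, 0.981, -0.001], [0.001, -0.001, -1.0]]
contact_force: [0.1, -0.5, -0.3]
finger_gap: 0.0597
finger_force: 0.0
t 12.1 pos [533.461 281.409 150.857] yaw 168.92983923458561 F [ 0.061 -0.54  -0.262] gap 0.05965964649884709 ff 0.0
turn [-0.001 -0.001 -0.001] shift_cm [ 0.076  0.147 14.686]
((557.5985107421875, -29.343955993652344), (192.62001037597656, 218.06625366210938), 85.37916564941406)
60 100 left 92.2804647132397 right -97.70445152080671
100 165 left 91.26170604827767 right -98.1588008680132
-40 -30 left 94.38638336061508 right -95.99156302888042
front -44.33380292329014 back 168.92553017256947
```

```bash
python3 -m crank '[[[0,0.1,4.5],[0,0,0]],[[0,0,4.5],[0,0,0]],[[0,0,3.7],[0,0,0]],[[0,0,2],[0,0,0]],[[0,0,0],[0,0,0]]]' | sed -n 2,4p
python3 -m crank '[[[0,0,0],[0,0,0]],[[0,0,0],[0,0,0]]]' | sed -n 2,4p
python3 -m crank '[[[0,0,0],[0,0,0]],[[0,0,0],[0,0,0]],[[0,0,0],[0,0,0]],[[0,0,0],[0,0,0]]]' 1 90 | sed -n 2,6p
python3 -m crank '[[[0,0,-2],[0,0,0]],[[0,0,-5],[0,0,0]],[[0,0,-5],[0,0,0]],[[0,0,-3],[0,0,0]],[[0,0,0],[0,0,0]]]' | sed -n 2,6p
python3 go.py 500.3 31.3 150 175.4
```

```text
position: [0.5325, 0.2822, 0.0027]
eef_rot: [[-0.981, 0.192, -0.004], [0.192, 0.981, -0.001], [0.003, -0.002, -1.0]]
contact_force: [-0.1, 0.0, 0.6]
position: [0.5351, 0.2838, 0.0058]
eef_rot: [[-0.982, 0.191, 0.003], [0.191, 0.982, 0.001], [-0.002, 0.001, -1.0]]
contact_force: [0.9, -0.7, 0.0]
position: [0.5342, 0.2839, 0.0052]
eef_rot: [[-0.982, 0.191, 0.001], [0.191, 0.982, 0.0], [-0.001, 0.001, -1.0]]
contact_force: [-0.5, -0.4, 5.5]
finger_gap: 0.0169
finger_force: 88.9
position: [0.5357, 0.2844, 0.1572]
eef_rot: [[-0.982, 0.191, 0.005], [0.191, 0.982, 0.002], [-0.005, 0.003, -1.0]]
contact_force: [-1.4, -0.0, -1.0]
finger_gap: 0.0174
finger_force: 88.2
t 14.2 pos [535.691 284.401 157.23 ] yaw 169.01667701280107 F [-1.418 -0.047 -1.007] gap 0.017403279171394743 ff 88.19410800933838
turn [ 0.003  0.005 -0.111] shift_cm [  1.498 -25.512   0.723]
```

```bash
python3 -m crank '[[[0,0,0],[0,0,-0.111]],[[0.2,-4.2,0],[0,0,0]],[[0.2,-4.2,0],[0,0,0]],[[0.2,-4.2,0],[0,0,0]],[[0.2,-4.2,0],[0,0,0]]]' >/dev/null
python3 -m crank '[[[0.2,-4.2,0],[0,0,0]],[[0.2,-4.2,0],[0,0,0]],[[0,0,3],[0,0,0]],[[0,0,0],[0,0,0]],[[0,0,0],[0,0,0]]]' |sed -n 2,6p
python3 go.py 501.8 31.2 62 175.4
```

```text
position: [0.5012, 0.0338, 0.1239]
eef_rot: [[-0.997, 0.08, -0.001], [0.08, 0.997, 0.0], [0.001, -0.0, -1.0]]
contact_force: [-0.4, 0.4, -0.5]
finger_gap: 0.0175
finger_force: 88.4
t 15.45 pos [501.16   33.802 123.941] yaw 175.40269667915632 F [-0.378  0.35  -0.526] gap 0.0174707954571502 ff 88.36017608642578
turn [-0.    -0.001  0.   ] shift_cm [-0.085 -0.254  6.194]
```

```bash
python3 -m crank '[[[-0.1,-0.25,3],[0,0,0]],[[0,0,3],[0,0,0]],[[0,0,0],[0,0,0]],[[0,0,0],[0,0,0]]]' |sed -n 2,6p
python3 go.py 501.8 31.2 49 175.4
python3 - <<'E'
from workcell import imaging
from h import *
np.set_printoptions(precision=2,suppress=True)
s=imaging.capture("side");np.savez("side4.npz",**s)
E
```

```text
position: [0.5033, 0.0312, 0.0655]
eef_rot: [[-0.997, 0.08, 0.002], [0.08, 0.997, -0.0], [-0.002, -0.0, -1.0]]
contact_force: [0.3, 0.0, -0.6]
finger_gap: 0.0174
finger_force: 88.3
t 15.95 pos [503.334  31.22   65.548] yaw 175.42095372992446 F [ 0.346  0.039 -0.577] gap 0.017360396412444357 ff 88.34031343460083
turn [-0.     0.002  0.   ] shift_cm [ 0.153 -0.014  1.655]
```

```bash
python3 -m crank '[[[0.15,0,0.8],[0,0,0]],[[0,0,0.8],[0,0,0]],[[0,0,0],[0,0,0]],[[0,0,0],[0,0,0]]]' |sed -n 2,4p
python3 -m crank '[[[0,0,0.3],[0,0,0]],[[0,0,0.2],[0,0,0]],[[0,0,0],[0,0,0]]]' |sed -n 2,4p
python3 go.py 501.8 31.2 33.2 175.4
```

```text
position: [0.5008, 0.031, 0.0482]
eef_rot: [[-0.997, 0.081, -0.0], [0.081, 0.997, -0.0], [0.0, -0.0, -1.0]]
contact_force: [0.4, -0.3, -0.8]
position: [0.5007, 0.031, 0.0431]
eef_rot: [[-0.997, 0.081, -0.0], [0.081, 0.997, -0.0], [0.0, -0.0, -1.0]]
contact_force: [-0.0, -0.3, -0.0]
t 16.88 pos [500.714  30.969  43.059] yaw 175.36345183343775 F [-0.04  -0.337 -0.023] gap 0.01720986807183047 ff 88.33915114402771
turn [-0.    -0.    -0.001] shift_cm [-0.106  0.032  0.986]
```

```bash
python3 -m crank '[[[0,0,0.4],[0,0,0]],[[0,0,0.3],[0,0,0]],[[0,0,0],[0,0,0]]]' |sed -n 2,4p
python3 -m crank '[[[0,0,0.2],[0,0,0]],[[0,0,0.1],[0,0,0]],[[0,0,0],[0,0,0]]]' |sed -n 2,4p
```

```text
position: [0.5006, 0.031, 0.0359]
eef_rot: [[-0.997, 0.081, -0.001], [0.081, 0.997, -0.0], [0.001, -0.0, -1.0]]
contact_force: [0.1, -0.8, 0.1]
position: [0.5009, 0.031, 0.0333]
eef_rot: [[-0.997, 0.081, 0.0], [0.081, 0.997, -0.0], [-0.0, -0.0, -1.0]]
contact_force: [-0.7, 0.2, -0.7]
```

```bash
python3 -m crank '[[[0,0,0.1],[0,0,0]],[[0,0,0.1],[0,0,0]],[[0,0,0],[0,0,0]]]' |sed -n 2,4p
python3 -m crank '[[[0,0,0],[0,0,0]],[[0,0,0],[0,0,0]],[[0,0,0],[0,0,0]],[[0,0,0],[0,0,0]]]' 0.55 | sed -n 2,6p
python3 -m crank '[[[0,0,-2],[0,0,0]],[[0,0,-5],[0,0,0]],[[0,0,-5],[0,0,0]],[[0,0,0],[0,0,0]]]' 0.3 | sed -n 2,6p
python3 go.py 462.5 -333 130 156.3
```

```text
position: [0.501, 0.031, 0.0331]
eef_rot: [[-0.997, 0.081, 0.001], [0.081, 0.997, -0.0], [-0.001, -0.0, -1.0]]
contact_force: [-5.2, -0.9, 15.1]
position: [0.5008, 0.031, 0.031]
eef_rot: [[-0.997, 0.081, -0.0], [0.081, 0.997, -0.0], [0.0, -0.0, -1.0]]
contact_force: [-0.0, -0.6, 0.3]
finger_gap: 0.0386
finger_force: 0.0
position: [0.504, 0.0307, 0.1554]
eef_rot: [[-0.997, 0.081, 0.008], [0.081, 0.997, -0.001], [-0.008, -0.0, -1.0]]
contact_force: [-0.1, 0.0, -0.1]
finger_gap: 0.0595
finger_force: 0.0
t 19.0 pos [503.966  30.733 155.375] yaw 175.37584413395223 F [-0.135  0.022 -0.124] gap 0.059513978692322236 ff 0.0
turn [0.001 0.008 0.333] shift_cm [-10.823 -34.972   2.537]
```

```bash
python3 -m crank '[[[0,0,0],[0,0,0.167]],[[0,0,0],[0,0,0.166]],[[-1.35,-4.4,0],[0,0,0]],[[-1.35,-4.4,0],[0,0,0]],[[-1.35,-4.4,0],[0,0,0]]]' >/dev/null
python3 -m crank '[[[-1.35,-4.4,0],[0,0,0]],[[-1.35,-4.4,0],[0,0,0]],[[-1.35,-4.4,0],[0,0,0]],[[-1.35,-4.3,0],[0,0,0]],[[-1.35,-4.3,0],[0,0,0]]]' >/dev/null
python3 -m crank '[[[0,0,5],[0,0,0]],[[0,0,3],[0,0,0]],[[0,0,0],[0,0,0]],[[0,0,0],[0,0,0]]]' | sed -n 2,6p
python3 go.py 462.5 -333 4 156.3
```

```text
position: [0.4593, -0.3331, 0.0718]
eef_rot: [[-0.916, 0.402, 0.0], [0.402, 0.916, -0.0], [-0.0, -0.0, -1.0]]
contact_force: [0.7, 0.6, -0.3]
finger_gap: 0.0597
finger_force: 0.0
t 20.75 pos [ 459.348 -333.055   71.792] yaw 156.3024995857997 F [ 0.665  0.628 -0.284] gap 0.05974675180583652 ff 0.0
turn [-0.  0.  0.] shift_cm [-0.286  0.132  6.779]
```

```bash
python3 -m crank '[[[-0.3,0.1,3],[0,0,0]],[[0,0,3],[0,0,0]],[[0,0,0.7],[0,0,0]],[[0,0,0],[0,0,0]],[[0,0,0],[0,0,0]]]' | sed -n 2,4p
python3 -m crank '[[[0,0,0],[0,0,0]],[[0,0,0],[0,0,0]],[[0,0,0],[0,0,0]],[[0,0,0],[0,0,0]]]' 1 90 | sed -n 2,6p
python3 -m crank '[[[0,0,-2],[0,0,0]],[[0,0,-5],[0,0,0]],[[0,0,-5],[0,0,0]],[[0,0,-1],[0,0,0]],[[0,0,0],[0,0,0]]]' | sed -n 2,6p
python3 - <<'E'
from meas import *
from workcell import imaging
np.set_printoptions(precision=1,suppress=True)
t=imaging.capture("top");np.savez("top5.npz",**t);s=imaging.capture("side")
cv2.imwrite("pics/r5.png",np.hstack([cv2.resize(s["img"][165:215,225:300],(450,300),interpolation=2),cv2.resize(t["img"][155:225,235:300],None,fx=300/65,fy=300/70,interpolation=2)]))
E
python3 go.py 494.7 -38.5 130 175.4
```

```text
position: [0.4633, -0.3342, 0.006]
eef_rot: [[-0.916, 0.402, 0.002], [0.402, 0.916, -0.002], [-0.003, -0.001, -1.0]]
contact_force: [-0.4, 0.2, -0.5]
position: [0.4625, -0.3338, 0.0054]
eef_rot: [[-0.916, 0.402, 0.001], [0.402, 0.916, -0.001], [-0.001, -0.001, -1.0]]
contact_force: [-1.9, 0.3, 6.0]
finger_gap: 0.0172
finger_force: 88.7
position: [0.4624, -0.3334, 0.1347]
eef_rot: [[-0.916, 0.402, 0.001], [0.402, 0.916, -0.001], [-0.001, -0.0, -1.0]]
contact_force: [-0.3, -0.7, -1.5]
finger_gap: 0.017
finger_force: 88.3
t 22.6 pos [ 461.343 -332.355  132.585] yaw 156.2893757934026 F [ 0.04   0.201 -1.091] gap 0.017440249642509703 ff 88.26090574264526
turn [ 0.001 -0.002 -0.334] shift_cm [-0.968 29.558  0.259]
```

View pics/r5.png

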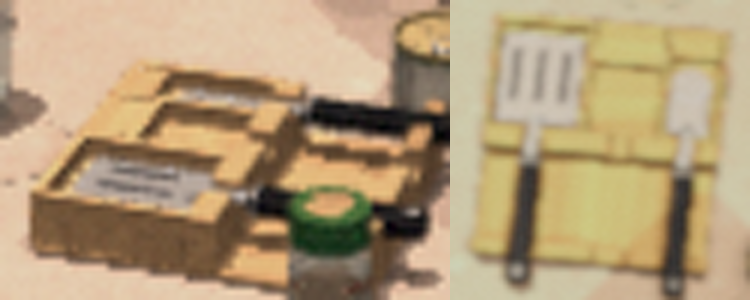

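Both tools lie in their bays: the turner's plate at (540,80) fills the wide pocket, and the spreader's at (690,100) is in the narrow one. Next the spoon goes to the middle bay.

```bash
python3 -m crank '[[[0,0,0],[0,0,-0.167]],[[0,0,0],[0,0,-0.167]],[[-0.2,4.2,0],[0,0,0]],[[-0.2,4.2,0],[0,0,0]],[[-0.2,4.2,0],[0,0,0]]]' >/dev/null
python3 -m crank '[[[-0.2,4.2,0],[0,0,0]],[[-0.1,4.2,0],[0,0,0]],[[-0.1,4.3,0],[0,0,0]],[[-0.1,4.3,0],[0,0,0]],[[0,0,3],[0,0,0]]]' >/dev/null
python3 -m crank '[[[0,0,3],[0,0,0]],[[0,0,0],[0,0,0]],[[0,0,0],[0,0,0]]]' | sed -n 2,6p
python3 go.py 495.7 -38.5 60 175.4
```

```text
position: [0.4965, -0.0391, 0.0741]
eef_rot: [[-0.997, 0.08, -0.001], [0.08, 0.997, 0.0], [0.001, 0.0, -1.0]]
contact_force: [0.1, -0.1, -0.5]
finger_gap: 0.0174
finger_force: 88.4
t 24.23 pos [496.469 -39.063  74.115] yaw 175.41156893667358 F [ 0.137 -0.072 -0.508] gap 0.01740899891631067 ff 88.41326594352722
turn [ 0.    -0.001  0.   ] shift_cm [0.081 0.05  1.411]
```

```bash
python3 -m crank '[[[0.1,0.05,1.4],[0,0,0]],[[0,0,0.8],[0,0,0]],[[0,0,0.6],[0,0,0]],[[0,0,0],[0,0,0]],[[0,0,0],[0,0,0]]]' |sed -n 2,4p
python3 -m crank '[[[0,0,0.3],[0,0,0]],[[0,0,0.3],[0,0,0]],[[0,0,0],[0,0,0]]]' |sed -n 2,4p
```

```text
position: [0.496, -0.0385, 0.0465]
eef_rot: [[-0.997, 0.08, 0.0], [0.08, 0.997, -0.0], [-0.0, -0.0, -1.0]]
contact_force: [0.5, -0.4, -1.1]
position: [0.4956, -0.0384, 0.04]
eef_rot: [[-0.997, 0.08, -0.0], [0.08, 0.997, 0.0], [0.0, 0.0, -1.0]]
contact_force: [-0.4, -0.1, -1.4]
```

```bash
python3 -m crank '[[[0,0,0.4],[0,0,0]],[[0,0,0.2],[0,0,0]],[[0,0,0],[0,0,0]]]' |sed -n 2,4p
python3 -m crank '[[[0,0,0.1],[0,0,0]],[[0,0,0.1],[0,0,0]],[[0,0,0],[0,0,0]]]' |sed -n 2,4p
```

```text
position: [0.4956, -0.0384, 0.034]
eef_rot: [[-0.997, 0.08, -0.001], [0.08, 0.997, 0.0], [0.001, -0.0, -1.0]]
contact_force: [-0.5, -0.6, -0.4]
position: [0.496, -0.0385, 0.0333]
eef_rot: [[-0.997, 0.08, 0.001], [0.08, 0.997, -0.0], [-0.001, -0.0, -1.0]]
contact_force: [-3.0, 0.5, 8.9]
```

```bash
python3 -m crank '[[[0,0,0],[0,0,0]],[[0,0,0],[0,0,0]],[[0,0,0],[0,0,0]],[[0,0,0],[0,0,0]]]' 0.55 | sed -n 2,6p
python3 -m crank '[[[0,0,-2],[0,0,0]],[[0,0,-5],[0,0,0]],[[0,0,-5],[0,0,0]],[[0,0,-2],[0,0,0]],[[0,-5,0],[0,0,0]]]' >/dev/null
python3 -m crank '[[[0,-5,0],[0,0,0]],[[0,-5,0],[0,0,0]],[[0,-5,0],[0,0,0]],[[0,-5,0],[0,0,0]],[[0,-5,0],[0,0,0]]]' | sed -n 2,6p
python3 - <<'E'
from meas import *
from workcell import imaging
np.set_printoptions(precision=1,suppress=True)
t=imaging.capture("top");s=imaging.capture("side")
cv2.imwrite("pics/r6.png",np.hstack([cv2.resize(s["img"][150:225,215:320],(462,330),interpolation=2),cv2.resize(t["img"][150:230,205:330],None,fx=330/120,fy=330/80,interpolation=2)]))
# handle heights/levels from depth, rack frame
a=np.radians(4.6);R=np.array([[np.cos(a),-np.sin(a)],[np.sin(a),np.cos(a)]])
for n,d,b in(("top",t,(2,2)),("side",s,(0,0))):
    P=cloud(d)*1000;q=(P[...,:2]-[496,-22.5]-([-1.5,-2] if n=="top" else [0,0]))@R.T;dark=cv2.cvtColor(d["img"],cv2.COLOR_BGR2HSV)[...,2]<60
    for nm,y in(("wide",54),("mid",-16),("narrow",-70)):
        k=dark&(abs(q[...,1]-y)<14)&(q[...,0]>-75)&(q[...,0]<50)&(P[...,2]>20)&(P[...,2]<70)
        x=q[k][:,0];print(n,nm,k.sum(),"y",np.median(q[k][:,1]),"x",x.min(),x.max(),"z back/front",np.median(P[k][x<-20,2]),np.median(P[k][x>0,2]))
E
```

```text
position: [0.4958, -0.0384, 0.0322]
eef_rot: [[-0.997, 0.08, -0.0], [0.08, 0.997, -0.0], [0.0, -0.0, -1.0]]
contact_force: [0.3, 0.1, -0.6]
finger_gap: 0.0384
finger_force: 0.0
position: [0.4715, -0.3391, 0.1722]
eef_rot: [[-0.997, 0.08, 0.0], [0.08, 0.997, 0.0], [-0.0, 0.0, -1.0]]
contact_force: [0.5, -0.0, 0.3]
finger_gap: 0.0382
finger_force: 0.0
top wide 6 y 52.17245568890698 x 12.974366746741621 31.693767767917585 z back/front nan 44.740938152837195
top mid 8 y -16.670114625360085 x 5.12882178227783 35.80140125080816 z back/front nan 43.007476891743444
top narrow 40 y -68.54025099989707 x -41.393647787823376 32.86443724844699 z back/front 42.781777329106816 46.415352548
side wide 63 y 59.82443258737555 x -63.9870627211689 38.088060856435455 z back/front 40.0319530590767 40.692800570933386
side mid 96 y -10.922036825365227 x -60.828137029364115 47.54498513782621 z back/front 40.81138733372164 39.94285228512173
side narrow 95 y -64.13961683101465 x -62.13106826347518 47.53304369612243 z back/front 39.457959253477554 40.28895681819667
  return _methods._mean(a, axis=axis, dtype=dtype,
  ret = ret.dtype.type(ret / rcount)
```

View pics/r6.png

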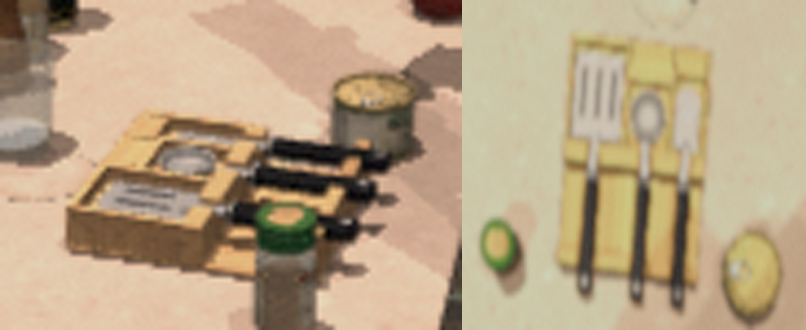

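All three heads sit in their pockets with the handles level in the notches, and the jar and tin haven't moved. Handing in.

```bash
python3 -c "
from workcell import robot
print(robot.job_done())"
```

```text
the job is handed in; nothing more can be done
None
```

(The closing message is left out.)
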